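Close a sample pot and pack it

TASK

Finish packing the square sample pot that stands by itself on the worktop with its lid still loose: stand it in the square pocket of the anti-turn block, screw its lid down clockwise until you feel it go snug, and stop there - do not overtighten it. Then set the closed pot upright on the rubber mat in the free bay of the carrying tray and let go. Keep the pot upright throughout and leave the other pot and everything else on the worktop where it is.

Things in the scene. Friction and masses are not known exactly. Their poses are not given: they have to be found in the camera images.
- pot: Sample pot alone on the worktop, white: square body 58 x 58 mm, flat sides from 8 to 54 mm above its underside (foot narrowed to 50 mm), shoulder to 58 mm, then the round lid on the same upright axis; 80 to 84 mm tall in all, 0.13 to 0.27 kg. Origin: centre of the underside; z up, x and y square to the flat sides; quarter turns are alike. Out of the block it just turns with its lid.
- lid_top (a point): Centre of the top face of the pot's round ribbed grey screw lid, 54 mm across and 20 mm tall. The lid's top is 80.5 mm above the pot's underside when screwed home and up to 3.2 mm higher while loose; its lower edge is 20 mm below its top, just clear of the pot's shoulder. z up; turns with the lid.
- lid (a joint): How far the pot's lid is screwed on (rad), growing as it is turned clockwise seen from above. 3.2 = home on its seal (firm stop of the thread); it starts at 0.7 to 1.9, so 1.3 to 2.5 rad remain. Runs with a light drag of 0.05 N m, sinks 1.27 mm per rad and stays where it is left.
- seal (a joint): Wind-up of the pot's seal by the tightening torque (rad): a springy last bit of turn, 2 N m per rad, in series with the thread, same direction. About 0.025 while the thread runs freely; once the lid is home it grows with further turning. Snug is 0.10 to 0.30 (0.2 to 0.6 N m); over 0.36 is overtightened. On letting go it springs back to 0 and the lid stays home.
- pocket (a point): Centre of the floor of the square pocket in the anti-turn block: fixed steel block 104 x 104 mm; pocket 65 mm wide between four walls 10 mm thick, floor 8 mm above the worktop, wall tops 18 mm above that floor. z up, x and y square to the walls. The pot fits in with 3.5 mm to spare on each side, in any of four quarter turns, and cannot turn there beyond about 0.15 rad of play either way.
- bay_mat: Rubber mat 76 x 76 x 3 mm fixed at the centre of the tray's free bay, underside 4 mm above the worktop (a pot on it stands 7 mm up). Origin: centre of its underside; x, y along the tray's short and long sides. The aluminium tray is fixed, 110 x 224 mm, walls 18 mm high, divided into two bays of about 102 x 106 mm. Tray left and block right of the pot, or the reverse.
- other_pot: Another pot of the same shape, already closed, 0.3 kg, standing in the other bay of the tray, 110 mm from the mat's centre, its top 84 mm above the worktop. Origin: centre of its underside. To be left alone.
- penlight: Pen torch, 14 x 128 x 17 mm, at the front edge. Loose bystander, to be left alone. Origin: centre of its underside.
- scissors: Scissors, 80 x 150 x 8 mm, at the front edge. Loose bystander, to be left alone. Origin: centre of its underside.
- oximeter: Finger-clip oximeter, 33 x 57 x 31 mm, behind the work. Loose bystander, to be left alone. Origin: centre of its underside.
- tape_silk: Roll of white tape, 57 mm across, 25 mm high, behind the work. Loose bystander, to be left alone. Origin: centre of its underside.
- specimen_cup: Round specimen cup with a fixed orange lid, 58 mm across, 66 mm high, behind the work (not the pot of this job). Loose bystander, to be left alone. Origin: centre of its underside.
- resus_mask: Clear face mask, 95 x 118 x 72 mm, at the right. Loose bystander, to be left alone. Origin: centre of its underside.
- notepad: Note pad, 100 x 68 x 12 mm, at the right. Loose bystander, to be left alone. Origin: centre of its underside.
- swab_box: Carton, 55 x 100 x 45 mm, at the left. Loose bystander, to be left alone. Origin: centre of its underside.

How it is judged (in metres and radians):
On the way, in this order (a step that is already met when the one before it is completed fails the run):
1. the pot stands upright on the floor of the block's pocket (horizontal distance between pot and pocket below 0.008 m and z of pot in the frame of pocket between -0.004 and 0.006 m and angle between pot's own z axis and vertical below 0.1 rad and value of joint seal below 0.1 rad), for 0.2 s.
2. with the pot in the block, the lid is home and turned to snug (seal wound up by more than 0.08) (horizontal distance between pot and pocket below 0.008 m and value of joint lid above 3.15 rad and value of joint seal above 0.08 rad), for 0.1 s.
At the end, for the whole second after the job is handed in: The pot stands upright (within 0.1 rad), released and at rest, on the rubber mat in the free bay: its axis within 18 mm of the mat's centre, its underside on the mat; the lid is home (joint lid over 3.1) (horizontal distance between pot and bay_mat below 0.018 m and z of pot in the frame of bay_mat between -0.002 and 0.008 m and angle between pot's own z axis and vertical below 0.1 rad and value of joint lid above 3.1 rad and linear speed of pot below 0.02 m/s and angular speed of pot below 0.2 rad/s); the robot touches nothing.
It fails at once if the lid is overtightened (seal wound up by more than 0.36) (value of joint seal above 0.36 rad).
It fails at once if the pot is tipped by more than 0.5 rad (angle between pot's own z axis and vertical above 0.5 rad).
It fails at once if the other pot is moved by more than 20 mm (distance of other_pot from where it was at the start of the episode above 0.02 m).
It fails at once if a bystander is moved by more than 40 mm (distance of any of penlight, scissors, oximeter, tape_silk, specimen_cup, resus_mask, notepad, swab_box from where it was at the start of the episode above 0.04 m).
It also fails if it takes over 66 s, if anything falls off the work surface, if the arm or the gripper's body presses on something with over 40 N, if the wrist force passes 120 N, or if a joint passes its speed limit or range.

ROBOT

A 7-joint arm with a two-finger parallel gripper is mounted at the origin on a cart in front of the work surface, level with it; the furniture and walls round the work are solid. World frame = base frame: x ahead of the robot, y to its left, z up, the work surface at z = 0. Lengths are in mm, angles in rad, forces in N, time in s.
With the tool pointing down it reaches from about 400 to 850 mm from the base axis. Payload 10.4 kg.
Tool frame: the origin (TCP) lies on the centre line of the jaws, within the pads' length; the fingertips stand robot.tip_extent ahead of it and the grasp point (between the pads) lies 8 mm behind it (robot.tip_extent is the distance from the TCP to the fingertips, in mm); z points along the fingers, y is the line along which they close (so a half turn about z gives the same grasp; the last joint's range is limited). The gripper opens to 85 mm and grips with 20 to 120 N. Pads are 22 mm wide; open, the fingers measure 114 mm over their backs; the gripper's body (76 mm by 85 mm) begins 54 mm behind the grasp point. The pads swing forward as they close: fully open they stand 13 mm farther back than shut.
Start: joints at [-1.32, 0.332, -0.065, 1.46, 0.022, 1.35, -0.088], TCP at [168.981, 601.744, 242.338] pointing down, gripper open.
Joint ranges: [-2.6, 2.6], [-0.5, 2.12], [-1.47, 1.34], [0.16, 2.42], [-1.27, 4.41], [0.06, 2.06], [-2.6, 2.6]. Speed limits (rad/s): [2.22, 2.22, 2.79, 2.79, 3.14, 3.14, 3.14].

INTERFACE

Orientations are given as a rotation vector (axis times angle).
In Python, from bench import robot gives the robot as it stands.
- The arm moves only by the tool apply_moves, never from a script. Its argument "increments" is one flat list of numbers, 7 for each row, row after row: the turn, a rotation vector about the tool's x, y, z in rad, then the shift along the tool's x, y, z in cm, then the opening, from 0 (shut) to 1 (fully open). A call has 1 to 8 rows; each row shifts and turns the commanded pose from where the row before left it, along the tool's axes as they then stand; what a row does not reach is not made up. A row lasts 1/8 s, in which the tool goes at most 62.5 mm and 10.7 degrees, less where a joint would pass 70% of its speed; a pose out of reach is approached as far as the arm can. A call with a gripper value outside its range is refused whole. The fingers move at their own pace and stop on an object; "force" is the grip in N (left out, the last holds). Time passes only in rows, so rows that do not move let the fingers close. It gives the time, the measured TCP pose, the force, the opening and the grip force at its end, in the units of the state.
- robot.get_obs(): the state, without advancing time (a new reading comes with each control period).
- robot.snapshot(name): name is "scene" or "top"; returns a dict with "img" (480x640x3 uint8, red, green, blue), "fx", "fy", "cx", "cy" (pixels), "extrinsics" (4x4, takes a point from world to camera coordinates). Camera axes: x right, y up, looking along -z (the intrinsics and any distortion apply to the point x, -y, -z); pixel columns grow to the right and rows downward; lengths in mm; the calibration is good to about 2 mm. A picture is of the moment at which its call begins. There is no depth.
- robot.hand_in(): hands the job in; it is judged then, once.
The state is a dict: "t": time; "joint_pos": joint angles; "dq": joint speeds; "tau": joint torques, N m; "tool_pos": TCP position; "orientation": TCP orientation; "wrist_force": force on the tool from outside, world axes, zero at the start; "wrist_torque": the same for the moment, N m; "opening": opening from 0.0 (shut) to 1.0 (fully open); "gripper_force": force on a finger pad.
Only numpy, scipy, OpenCV 4.12 (cv2) and the standard library are available. Lean on these libraries where they do the work, as an engineer would, in place of code of your own. Each camera call takes 0.05 s, during which the arm holds its last target. There are 200 camera calls.

## Working session

There is one attempt and no reset: what is moved stays moved. The work goes in short steps, Python scripts to look and compute and a tool call to move; the robot and the scene stay as the last step left them, time stands still between calls to the robot, and variables do not carry over. Pictures are saved under pics/ and viewed, at most 10 in all, crops included, and the job is handed in when it is done.

Besides the shell and the picture viewer there is one more tool, called after "Emit:" as name(argument=value, ...), one argument or row to a line, values as JSON. apply_moves: Moves the arm, as the interface text tells. Its arguments: {"type":"object","properties":{"increments":{"type":"array"},"force":{"type":"number"}},"required":["increments"]}

```bash
mkdir -p pics; ls
python3 - <<'E'
from bench import robot
import cv2,numpy as np
print(robot.get_obs(), robot.tip_extent)
for n in("scene","top"):
    s=robot.snapshot(n); cv2.imwrite(f"pics/{n}0.png",s["img"][:,:,::-1])
    np.savez(f"{n}.npz",**{k:v for k,v in s.items()})
    print(n,s["fx"],s["fy"],s["cx"],s["cy"],[k for k in s]);print(np.round(s["extrinsics"],4))
E
```

```text
pics
{'t': 0.0, 'joint_pos': array([-1.31961125,  0.33282847, -0.06470887,  1.46096364,  0.02160548,
        1.34989657, -0.0885077 ]), 'dq': array([-5.66081360e-06,  1.15546732e-03,  4.07321204e-04,  2.68165647e-04,
       -6.92595592e-04,  7.93931888e-04, -1.99067618e-03]), 'tau': array([ 1.05019476e-04, -6.25468183e+01,  4.90721629e-02, -3.91590357e+01,
        1.62220857e-02,  1.02074406e-02,  1.23847983e-05]), 'tool_pos': array([168.88800275, 601.36644207, 241.53239102]), 'orientation': array([-4.28665559e-01, -3.11208576e+00,  2.19099743e-03]), 'wrist_force': array([ 0.01484472, -0.60399311,  1.13771426]), 'wrist_torque': array([ 0.04055187, -0.00796668,  0.04723736]), 'gripper_force': 0.0, 'opening': 1.0019753761516321} 11.0
scene 532.4322131492912 532.4322131492912 326.24084821617464 243.37612113824838 ['img', 'fx', 'fy', 'cx', 'cy', 'extrinsics']
[[ 6.772000e-01 -7.355000e-01  2.110000e-02 -3.477464e+02]
 [ 4.277000e-01  4.168000e-01  8.021000e-01 -2.785299e+02]
 [-5.987000e-01 -5.342000e-01  5.968000e-01 -1.367689e+03]
 [ 0.000000e+00  0.000000e+00  0.000000e+00  1.000000e+00]]
top 472.4790105659701 472.4790105659701 322.94261387973705 240.17051682223547 ['img', 'fx', 'fy', 'cx', 'cy', 'extrinsics']
[[ 2.6000000e-02 -9.9970000e-01 -1.9000000e-03 -1.7147700e+01]
 [ 9.9730000e-01  2.5800000e-02  6.8600000e-02 -5.2413310e+02]
 [-6.8500000e-02 -3.7000000e-03  9.9760000e-01 -1.3677213e+03]
 [ 0.0000000e+00  0.0000000e+00  0.0000000e+00  1.0000000e+00]]
```

View pics/scene0.png

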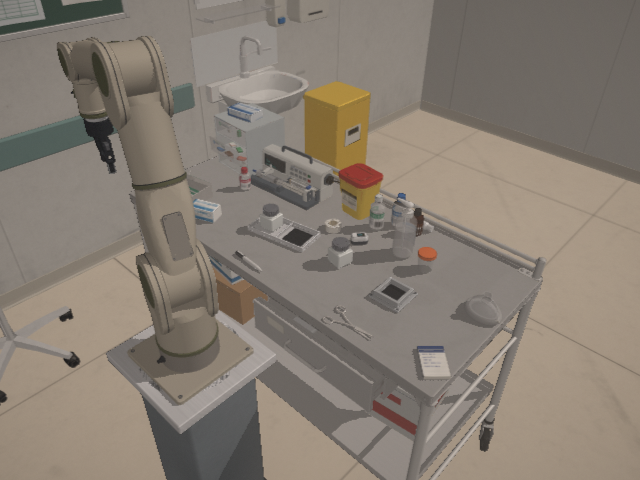

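View pics/top0.png

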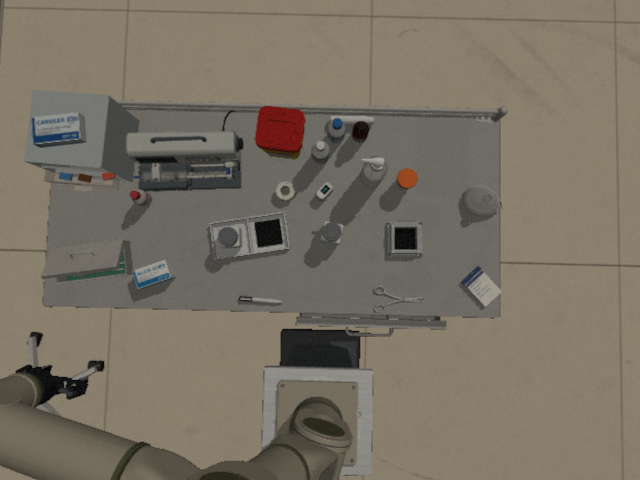

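The tray is on the left: mat near (269,233), other pot near (229,238). The pot is at (332,232) and the block pocket near (405,238). I'll enlarge both views to measure them.

```bash
cat > h.py <<'E'
import numpy as np,cv2
def ray(n,u,v,z):
    s=np.load(f"{n}.npz");E=s["extrinsics"];R=E[:3,:3];t=E[:3,3];c=-R.T@t
    d=R.T@np.array([(u-s["cx"])/s["fx"],-(v-s["cy"])/s["fy"],-1]);return (c+d*(z-c[2])/d[2])[:2]
def proj(n,p):
    s=np.load(f"{n}.npz");E=s["extrinsics"];q=E[:3,:3]@np.asarray(p,float)+E[:3,3]
    return np.array([s["cx"]+s["fx"]*q[0]/-q[2],s["cy"]-s["fy"]*q[1]/-q[2]])
def crop(n,x0,y0,x1,y1,k,out):
    im=np.load(f"{n}.npz")["img"][y0:y1,x0:x1,::-1];im=cv2.resize(im,None,fx=k,fy=k,interpolation=cv2.INTER_CUBIC)
    for x in range((x0+9)//10*10,x1,10):
        cv2.line(im,((x-x0)*k,0),((x-x0)*k,4 if x%50 else 12),(0,0,255),1)
    for y in range((y0+9)//10*10,y1,10):
        cv2.line(im,(0,(y-y0)*k),(4 if y%50 else 12,(y-y0)*k),(0,0,255),1)
    cv2.imwrite(out,im)
E
python3 - <<'E'
from h import *
crop("top",200,190,440,280,3,"pics/a.png")
A=np.load("top.npz")["img"][190:280,200:440,::-1];A=cv2.resize(A,None,fx=3.3,fy=3.3,interpolation=cv2.INTER_CUBIC)
B=np.load("scene.npz")["img"][190:320,240:430,::-1];B=cv2.resize(B,(438,300),interpolation=cv2.INTER_CUBIC)
o=np.zeros((600,792,3),np.uint8);o[:297]=A[:297,:792];o[300:,:438]=B;cv2.imwrite("pics/ab.png",o)
img=np.load("top.npz")["img"]
g=img.sum(2)
for nm,(x0,y0,x1,y1),z in(("mat",(245,210,300,260),7),("pocket",(385,215,425,262),8)):
    m=(g[y0:y1,x0:x1]<130).astype(np.uint8)
    c=max(cv2.findContours(m,0,2)[0],key=cv2.contourArea)+np.array([x0,y0])
    (u,v),wh,a=r=cv2.minAreaRect(c);b=cv2.boxPoints(r)
    w=np.array([ray("top",*p,z) for p in b])
    print(nm,(u,v),wh,a,ray("top",u,v,z),np.round(w,1).tolist(),np.linalg.norm(w-np.roll(w,1,0),axis=1))
for nm,u,v,z in(("lid",332,232,82),("other",229,237,84)): print(nm,ray("top",u,v,z))
E
```

```text
mat (268.0220031738281, 232.64669799804688) (24.32783317565918, 24.575069427490234) 81.46923065185547 [543.26939781 159.57537604] [[572.5, 202.0], [585.3, 130.3], [514.1, 117.3], [501.4, 188.7]] [72.3294013  72.80589717 72.3588284  72.55023182]
pocket (405.0, 238.0) (20.0, 20.0) 90.0 [ 537.77701216 -245.66702603] [[566.7, -215.7], [568.2, -274.8], [509.0, -275.6], [507.4, -216.6]] [59.24278573 59.14503816 59.23992444 58.97320599]
lid [543.58560779 -28.55619929]
other [521.95952898 258.92198463]
```

View pics/ab.png

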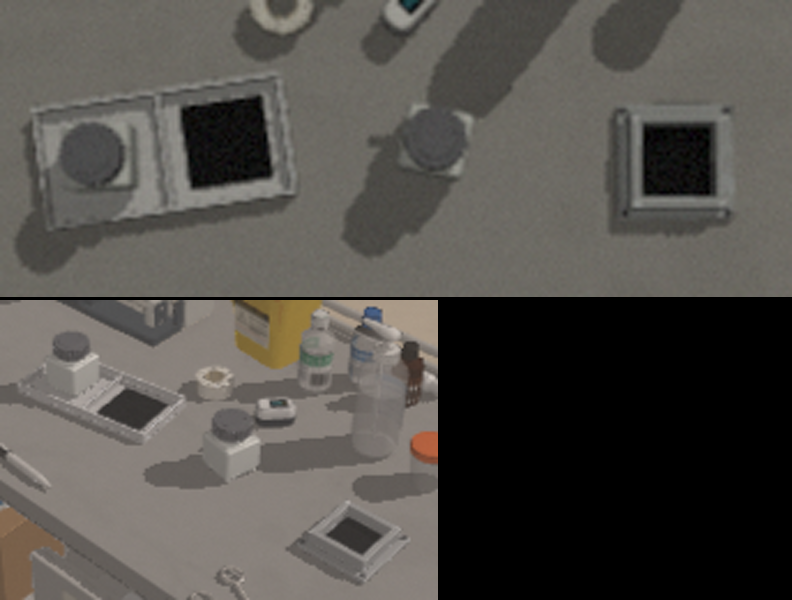

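The lid sits at about (332,232). The pot body is turned roughly 10° clockwise in the image, the block is square to the image, and the tray is turned about 9°. I'll refine these numbers.

Run:
```python
from h import *
from scipy.optimize import least_squares
for n in("top","scene"):
    E=np.load(n+".npz")["extrinsics"];print(n,"cam",-E[:3,:3].T@E[:3,3])
K=8
def up(n,x0,y0,x1,y1):
    g=np.load(n+".npz")["img"][y0:y1,x0:x1].astype(np.float32).mean(2)
    return g
for n,b in(("top",(314,214,350,248)),("scene",(322,232,360,270))):
    g=up(n,*b); print(n); print(g[::2,::2].astype(int))
# soft chamfer: fit via intensity model rendering (piecewise regions)
def render(n,p,b,polys):
    x0,y0,x1,y1=b;im=np.full(((y1-y0)*K,(x1-x0)*K),np.nan,np.float32)
    lab=np.zeros(im.shape,np.uint8)
    for i,P in enumerate(polys(p)):
        q=np.array([proj(n,w) for w in P]);q=((q+.5-[x0,y0])*K).astype(np.int32)
        cv2.fillConvexPoly(lab,cv2.convexHull(q.reshape(-1,1,2)),i+1)
    return lab
def cost(n,p,b,polys,g):
    lab=render(n,p,b,polys);k=lab.max()+1
    A=np.stack([cv2.resize((lab==i).astype(np.float32),g.shape[::-1],interpolation=cv2.INTER_AREA).ravel() for i in range(k)],1)
    y=g.ravel();w=np.ones_like(y)
    for _ in range(4):
        c=np.linalg.lstsq(A*w[:,None],y*w,rcond=None)[0];r=y-A@c;w=1/np.sqrt(1+(r/12)**2)
    return np.log1p((r/12)**2).sum()
def sq(x,y,a,h,z): 
    return [(x+h*(i*np.cos(a)-j*np.sin(a)),y+h*(i*np.sin(a)+j*np.cos(a)),z) for i,j in((1,1),(1,-1),(-1,-1),(-1,1))]
def circ(x,y,r,z): return [(x+r*np.cos(t),y+r*np.sin(t),z) for t in np.linspace(0,6.28,40)]
pot=lambda p:[sq(*p[:3],25,0)+sq(*p[:3],29,8)+sq(*p[:3],29,54),sq(*p[:3],29,54)+sq(*p[:3],27,58),circ(*p[:2],27,62)+circ(*p[:2],27,82),circ(*p[:2],27,82)]
blk=lambda p:[sq(*p[:3],52,0)+sq(*p[:3],52,8),sq(*p[:3],42.5,26)+sq(*p[:3],42.5,8),sq(*p[:3],42.5,26),sq(*p[:3],32.5,26)]
def fit(name,polys,p0,boxes):
    from scipy.optimize import minimize
    for cams in(("top",),("scene",),("top","scene")):
        gs={n:up(n,*boxes[n]) for n in cams}
        f=lambda d:sum(cost(n,[p0[0]+d[0],p0[1]+d[1],p0[2]+d[2]/50],boxes[n],polys,gs[n]) for n in cams)
        best=min((minimize(f,[0,0,a],method="Nelder-Mead",options=dict(initial_simplex=[[0,0,a],[6,0,a],[0,6,a],[0,0,a+6]],maxiter=90)) for a in(-5,5)),key=lambda r:r.fun)
        d=best.x;print(name,cams,np.round([p0[0]+d[0],p0[1]+d[1],np.degrees(p0[2]+d[2]/50)],1),round(best.fun,1))
bx=lambda p,r:{n:(lambda c:(int(c[0]-r),int(c[1]-r),int(c[0]+r),int(c[1]+r)))(proj(n,[p[0],p[1],z])) for n,z in(("top",40),("scene",40))}
fit("pot",pot,[543,-28,-.2],bx([543,-28],20))
fit("block",blk,[538,-245,-.03],bx([538,-245],26))
print(ray("scene",340,243,82))
```

```text
top cam [ 429.44920062   -8.71368028 1400.41723575]
scene cam [-464.23642267 -870.28103527 1046.98386629]
top
[[103 105 105 103 103 106 103 105  90  71  70  72  73  71  70  70  72  73]
 [105 105 103 103 104 106 104 103  73  71  73  71  73  70  72  71  73  73]
 [105 104 107 107 105 105 103 106  72  73  71  70  72  72  71  71  69  71]
 [106 102 104 104 105 107 108 104  73  72  72  72  70  70  71  71  72  70]
 [104 105 106 105 103 111 139 130  86  75  75  75  74  68  70  70  68  71]
 [107 105 103 105 105 120  90  73  74  77  80  77 116 118  91  69  73  95]
 [104 103 102 105  82  82  73  74  74  77  78  71  78 124 144  94 103 101]
 [106 103 101  84  75  73  74  76  77  75  77  74  76  85 125 103 103 106]
 [100 100  96  72  74  73  73  77  74  77  76  75  70  75 117 101 103 106]
 [ 73  73  74  77  65  77  73  78  80  77  76  78  71  75 106 103 104 107]
 [ 84  72  71  68  73  76  75  76  77  77  76  75  75  77  97 101 106 106]
 [ 82  73  74  72 101  73  75  69  75  79  74  71  73  96 103 104 103 105]
 [ 74  71  77  82 100  93  62  78  70  70  76  74  87 116 101 104 104 106]
 [ 73  74  75  
[... 1434 characters left out ...]
3  93  97 113 113 114 114 124 146 145 144 145 144 143 121  93  93
   92]
 [ 95  92  94  94 100 115 114 113 125 144 144 144 142 142 137  93  91  92
   92]
 [ 95  95  94  93  94  95 112 113 127 142 143 141 125 113 129 128  97  97
   97]
 [ 93  93  94  92  93  94  95 108 129 142 124 109 131 130 130 129 130 129
  128]
 [ 94  93  95  93  93  94  93  93 128 130 129 129 130 130 130 130 130 130
  129]]
pot ('top',) [519.2  -4.    1.5] 1080.2
pot ('scene',) [542.  -30.6  -8.9] 1476.5
pot ('top', 'scene') [544.3 -26.8 -25.1] 2797.0
block ('top',) [ 536.8 -243.8    0.8] 1120.3
block ('scene',) [ 532.3 -246.7    2.8] 2018.5
block ('top', 'scene') [ 535.6 -243.9    0.6] 3474.6
[534.49579169 -35.21318049]
```

```bash
cat >> h.py <<'E'
def sq(x,y,a,h,z): 
    return [(x+h*(i*np.cos(a)-j*np.sin(a)),y+h*(i*np.sin(a)+j*np.cos(a)),z) for i,j in((1,1),(1,-1),(-1,-1),(-1,1))]
def circ(x,y,r,z): return [(x+r*np.cos(t),y+r*np.sin(t),z) for t in np.linspace(0,6.28,40)]
def overlay(n,c,r,k,polys):
    x0,y0=int(c[0]-r),int(c[1]-r);im=cv2.resize(np.load(n+".npz")["img"][y0:y0+2*r,x0:x0+2*r,::-1],None,fx=k,fy=k,interpolation=cv2.INTER_NEAREST)
    for P,col in polys:
        q=((np.array([proj(n,w) for w in P])+.5-[x0,y0])*k).astype(np.int32);cv2.polylines(im,[q.reshape(-1,1,2)],True,col,1,cv2.LINE_AA)
    return im
E
python3 - <<'E'
from h import *
cs=[ray("top",*p,54) for p in((325.8,221.2),(343.3,223.9),(339.7,244.5),(321.2,240.9))];cs=np.array(cs)
print(np.round(cs,1).tolist(),cs.mean(0),np.linalg.norm(cs-np.roll(cs,1,0),axis=1))
print([np.degrees(np.arctan2(*(cs[(i+1)%4]-cs[i])[::-1])) for i in range(4)])
print(proj("scene",[543.6,-28.6,82]))
p=(543,-28.5,np.radians(-11));G,R,B=(0,255,0),(0,0,255),(255,160,0)
po=[(sq(*p,29,54),G),(sq(*p,29,8),R),(circ(*p[:2],27,82),B)]
b=(537.5,-244.5,np.radians(0.8));bo=[(sq(*b,42.5,26),G),(sq(*b,32.5,26),R),(sq(*b,32.5,8),B)]
o=np.zeros((600,800,3),np.uint8)
for i,(q,w,r) in enumerate(((p,po,19),(b,bo,25))):
    for j,n in enumerate(("top","scene")):
        k=300//(2*r);im=overlay(n,proj(n,[q[0],q[1],40 if i==0 else 15]),r,k,w);o[300*i:300*i+im.shape[0],400*j:400*j+im.shape[1]]=im
cv2.imwrite("pics/ov1.png",o)
E
```

```text
[[576.6, -10.5], [570.1, -60.7], [510.8, -51.8], [519.7, 1.2]] [544.29697479 -30.45164858] [58.06347471 50.6986154  59.99482909 53.80617006]
[np.float64(-97.33879339162002), np.float64(171.45809172132178), np.float64(80.44619862398967), np.float64(-11.612594678972446)]
[340.34968663 240.82851244]
```

View pics/ov1.png

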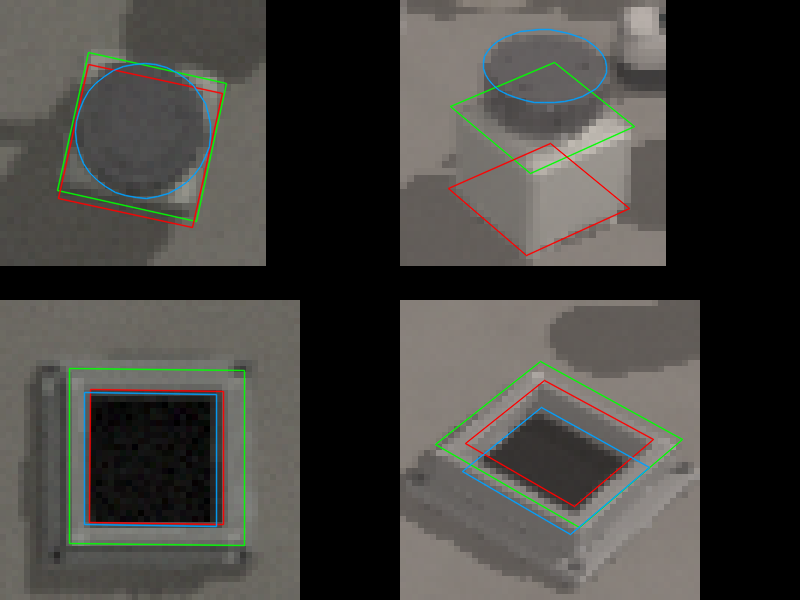

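Overlay: the block model matches its wall tops in both views, centre (537.5, -244.5). The pot matches within about 2 mm at (542,-29) with a yaw near -10°. I'll write a move planner next.

```bash
cat > plan.py <<'E'
import sys,numpy as np
from scipy.spatial.transform import Rotation as Rn
from bench import robot
# usage: plan.py x y z yaw_deg(of tool y axis) rows -> per-row increments from measured pose
def goal(yaw):
    a=np.radians(yaw);y=np.array([np.cos(a),np.sin(a),0]);z=np.array([0,0,-1.]);return Rn.from_matrix(np.stack([np.cross(y,z),y,z],1))
if __name__=="__main__":
    x,y,z,yaw,n=map(float,sys.argv[1:6]);n=int(n);o=robot.get_obs()
    p=o["tool_pos"];R=Rn.from_rotvec(o["orientation"]);G=goal(yaw)
    rv=(R.inv()*G).as_rotvec();d=(np.array([x,y,z])-p)/n
    Y=R.as_matrix()[:,1];print("t",round(o["t"],2),"pos",p.round(1),"yaw",np.degrees(np.arctan2(Y[1],Y[0])).round(2),"q",o["joint_pos"].round(2),"F",o["wrist_force"].round(2),"T",o["wrist_torque"].round(3),"open",round(o["opening"],3),round(o["gripper_force"],1))
    print("rotvec/row",(rv/n).round(4),"dist/row",np.linalg.norm(d).round(1))
    for i in range(n):
        Ri=R*Rn.from_rotvec(rv*(i+1)/n);print((Ri.inv().apply(d)/10).round(2))
E
python3 plan.py 542 -29 160 -10 13
```

```text
t 0.1 pos [168.9 601.4 241.6] yaw 74.31 q [-1.32  0.33 -0.06  1.46  0.02  1.35 -0.09] F [ 0.49 -0.08  1.07] T [ 0.028 -0.006 -0.034] open 1.002 0.0
rotvec/row [-1.000e-04  1.000e-04  1.132e-01] dist/row 56.7
[-4.49 -3.41  0.63]
[-4.84 -2.88  0.63]
[-5.14 -2.31  0.63]
[-5.37 -1.72  0.63]
[-5.53 -1.1   0.63]
[-5.62 -0.47  0.63]
[-5.63  0.17  0.63]
[-5.58  0.8   0.63]
[-5.45  1.43  0.63]
[-5.25  2.03  0.63]
[-4.99  2.61  0.63]
[-4.66  3.16  0.63]
[-4.28  3.67  0.63]
```

Emit:
apply_moves(
  increments=[0,0,0.113,-4.5,-3.4,0.3,1,0,0,0.113,-4.85,-2.9,0.3,1,0,0,0.113,-5.15,-2.3,0.3,1,0,0,0.113,-5.4,-1.7,0.3,1,0,0,0.113,-5.5,-1.1,0.3,1,0,0,0.113,-5.6,-0.5,0.3,1,0,0,0.113,-5.6,0.2,0.5,1,0,0,0.113,-5.6,0.8,0.6,1],
  force=40,
)

```text
t: 1.1
tool_pos: [442.2, 241.0, 213.2]
orientation: [-1.749, -2.609, -0.001]
wrist_force: [0.9, 0.2, 0.3]
opening: 1.003
gripper_force: 0.0
```

```bash
python3 plan.py 542 -29 140 -10 7
```

```text
t 1.1 pos [442.2 241.  213.2] yaw 22.32 q [-0.88  0.08  0.31  1.83 -0.02  1.24 -0.18] F [0.93 0.24 0.32] T [ 0.062 -0.045 -0.059] open 1.003 0.0
rotvec/row [ 0.     -0.      0.0806] dist/row 42.4
[-4.11  0.19  1.04]
[-4.08  0.52  1.04]
[-4.02  0.84  1.04]
[-3.94  1.16  1.04]
[-3.84  1.48  1.04]
[-3.71  1.78  1.04]
[-3.55  2.07  1.05]
```

Emit:
apply_moves(
  increments=[0,0,0.08,-4.1,0.2,1.0,1,0,0,0.08,-4.1,0.5,1.0,1,0,0,0.08,-4.0,0.85,1.0,1,0,0,0.08,-3.95,1.15,1.0,1,0,0,0.08,-3.85,1.5,1.0,1,0,0,0.08,-3.7,1.8,1.0,1,0,0,0.08,-3.5,2.1,1.0,1,0,0,0,0,0,0,1],
)

```text
t: 2.1
tool_pos: [564.6, -21.1, 142.3]
orientation: [2.404, 2.021, -0.004]
wrist_force: [0.1, 1.1, 0.7]
opening: 1.0
gripper_force: 0.0
```

```bash
python3 plan.py 542 -29 100 -10 1
```

```text
t 2.1 pos [564.6 -21.1 142.3] yaw -9.91 q [-0.53  0.31  0.57  1.77 -0.18  1.12 -0.07] F [0.1  1.07 0.67] T [-0.009  0.011  0.048] open 1.0 0.0
rotvec/row [-0.0011  0.0023  0.0016] dist/row 48.6
[-1.17 -2.09  4.23]
```

Emit:
apply_moves(
  increments=[0,0,0,-0.6,-1.0,0.6,1,0,0,0,-0.6,-1.0,0.6,1,0,0,0,0,0,0,1],
)

```text
t: 2.48
tool_pos: [541.6, -25.5, 130.9]
orientation: [-2.397, -2.028, 0.0]
wrist_force: [-0.0, -0.2, -0.3]
opening: 1.001
gripper_force: 0.0
```

```bash
python3 plan.py 542 -29 33 -10 5
python3 - <<'E'
from h import *
from bench import robot
for n in("scene","top"):
    s=robot.snapshot(n);np.savez(n+".npz",**s)
p=(542,-29,np.radians(-10))
c=proj("scene",[542,-29,70]);a=overlay("scene",c,35,6,[(sq(*p,29,54),(0,255,0)),(circ(*p[:2],27,82),(255,160,0))])
c=proj("top",[542,-29,70]);b=overlay("top",c,32,6,[(sq(*p,29,54),(0,255,0))])
o=np.zeros((420,800,3),np.uint8);o[:a.shape[0],:a.shape[1]]=a;o[:b.shape[0],416:416+b.shape[1]]=b[:,:384];cv2.imwrite("pics/c1.png",o)
E
```

```text
t 2.48 pos [541.6 -25.5 130.9] yaw -9.53 q [-0.53  0.27  0.57  1.84 -0.16  1.08 -0.06] F [-0.04 -0.23 -0.34] T [0.024 0.026 0.025] open 1.001 0.0
rotvec/row [-0.0002 -0.0001  0.0016] dist/row 19.6
[-0.07  0.02  1.96]
[-0.07  0.02  1.96]
[-0.07  0.02  1.96]
[-0.07  0.02  1.96]
[-0.07  0.02  1.96]
```

View pics/c1.png

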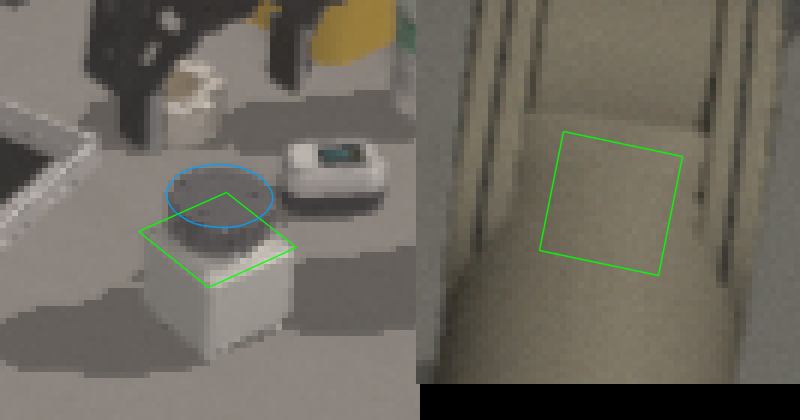

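The fingers straddle the pot (lid centre at about (219,200) in the crop) and the view is clear. Descending.

Emit:
apply_moves(
  increments=[0,0,0,-0.3,0,1.9,1,0,0,0,0,0,1.9,1,0,0,0,0,0,2.0,1,0,0,0,0,0,2.0,1,0,0,0,0,0,2.0,1,0,0,0,0,0,0,1],
)

```text
t: 3.32
tool_pos: [541.9, -28.4, 32.4]
orientation: [-2.397, -2.028, 0.003]
wrist_force: [-0.1, 0.5, 0.5]
opening: 1.002
gripper_force: 0.0
```

```bash
python3 plan.py 542 -29 33 -10 1
```

```text
t 3.33 pos [541.9 -28.4  32.4] yaw -9.53 q [-0.48  0.41  0.53  1.91 -0.26  0.89  0.02] F [-0.07  0.52  0.52] T [-0.029  0.011  0.   ] open 1.002 0.0
rotvec/row [-0.0019  0.0006  0.0082] dist/row 0.8
[-0.05  0.02 -0.06]
```

Emit:
apply_moves(
  increments=[0,0,0,0,0,0,0.4,0,0,0,0,0,0,0.4,0,0,0,0,0,0,0.4,0,0,0,0,0,0,0.4,0,0,0,0,0,0,0.4,0,0,0,0,0,0,0.4],
  force=40,
)

```text
t: 4.08
tool_pos: [543.7, -28.7, 34.7]
orientation: [2.398, 2.028, 0.004]
wrist_force: [0.3, 0.6, 6.4]
opening: 0.673
gripper_force: 43.9
```

Emit:
apply_moves(
  increments=[0,0,0,0,0,-0.5,0.4,0,0,0,0,0,-1.2,0.4,0,0,0,0,0,-1.5,0.4,0,0,0,0,0,-1.5,0.4,0,0,0,0,0,-1.0,0.4,0,0,0,0,0,0,0.4],
)

```text
t: 4.82
tool_pos: [543.0, -28.7, 91.2]
orientation: [2.398, 2.028, 0.002]
wrist_force: [-0.3, 0.4, -1.6]
opening: 0.673
gripper_force: 43.3
```

```bash
python3 plan.py 537.5 -244.5 90 0.5 8
python3 - <<'E'
from h import *
from bench import robot
for n in("scene",):
    s=robot.snapshot(n);np.savez(n+".npz",**s)
o=robot.get_obs();print(o["tool_pos"],o["wrist_force"],o["opening"])
x,y,z=o["tool_pos"];z-=34
p=(x,y,np.radians(-9.5))
c=proj("scene",[x,y,z+50]);a=overlay("scene",c,40,7,[(sq(*p,29,z+54),(0,255,0)),(sq(*p,29,z+8),(0,0,255)),(circ(*p[:2],27,z+82),(255,160,0))])
cv2.imwrite("pics/d1.png",a)
E
```

```text
t 4.83 pos [543.  -28.7  91.2] yaw -9.56 q [-0.51  0.32  0.56  1.88 -0.2   1.   -0.03] F [-0.31  0.45 -1.56] T [ 0.018 -0.022  0.038] open 0.673 43.3
rotvec/row [ 0.0002 -0.0001 -0.022 ] dist/row 27.0
[-2.68  0.32  0.01]
[-2.69  0.26  0.01]
[-2.69  0.2   0.01]
[-2.69  0.14  0.01]
[-2.7   0.09  0.01]
[-2.7   0.03  0.01]
[-2.7  -0.03  0.02]
[-2.7  -0.09  0.02]
[542.55184944 -28.69202783  90.51124038] [ 0.15505359  0.26509473 -2.1234756 ] 0.6730721016128718
```

View pics/d1.png

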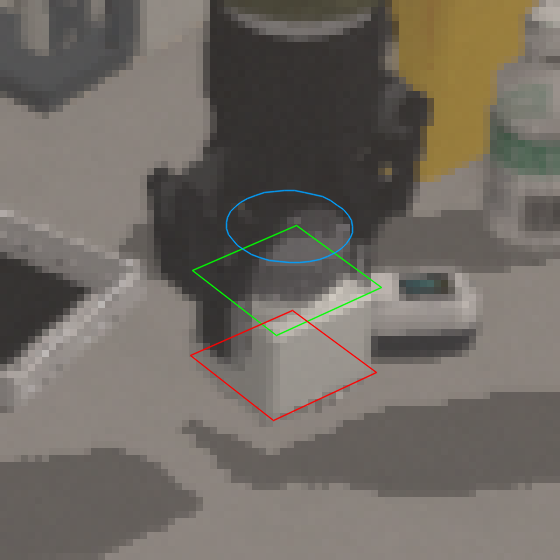

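The pot is held upright (foot corner at (273,419), matching the model within 1 px). Moving to the block.

Emit:
apply_moves(
  increments=[0,0,-0.022,-2.7,0.3,0,0.4,0,0,-0.022,-2.7,0.25,0,0.4,0,0,-0.022,-2.7,0.2,0,0.4,0,0,-0.022,-2.7,0.15,0,0.4,0,0,-0.022,-2.7,0.1,0,0.4,0,0,-0.022,-2.7,0,0,0.4,0,0,-0.022,-2.7,0,0,0.4,0,0,-0.022,-2.7,-0.1,0,0.4],
)

```text
t: 5.88
tool_pos: [531.5, -245.6, 89.5]
orientation: [-2.21, -2.232, 0.001]
wrist_force: [1.4, 0.3, -2.7]
opening: 0.666
gripper_force: 43.2
```

Emit:
apply_moves(
  increments=[0,0,0,0,0,0,0.4,0,0,0,0,0,0,0.4],
)

```text
t: 6.12
tool_pos: [531.8, -244.3, 89.6]
orientation: [-2.211, -2.231, 0.0]
wrist_force: [0.2, -0.2, -2.4]
opening: 0.671
gripper_force: 43.3
```

```bash
python3 plan.py 537.5 -244.5 65 0.5 1
python3 - <<'E'
from h import *
from bench import robot
s=robot.snapshot("scene");np.savez("scene.npz",**s)
x,y,z=robot.get_obs()["tool_pos"];z-=34
p=(x,y,0.01);b=(537.5,-244.5,np.radians(0.8))
c=proj("scene",[x,y,45]);a=overlay("scene",c,36,8,[(sq(*p,29,z+54),(0,255,0)),(sq(*p,29,z+8),(0,0,255)),(sq(*b,42.5,26),(255,160,0)),(sq(*b,32.5,26),(255,160,0))])
cv2.imwrite("pics/e1.png",a)
E
```

```text
t 6.12 pos [ 531.8 -244.3   89.6] yaw 0.52 q [-0.13  0.43  0.6   1.77 -0.27  1.04  0.58] F [ 0.23 -0.18 -2.41] T [-0.019 -0.063 -0.021] open 0.671 43.3
rotvec/row [-0.001  -0.0008  0.0003] dist/row 25.3
[-0.03  0.57  2.46]
```

View pics/e1.png

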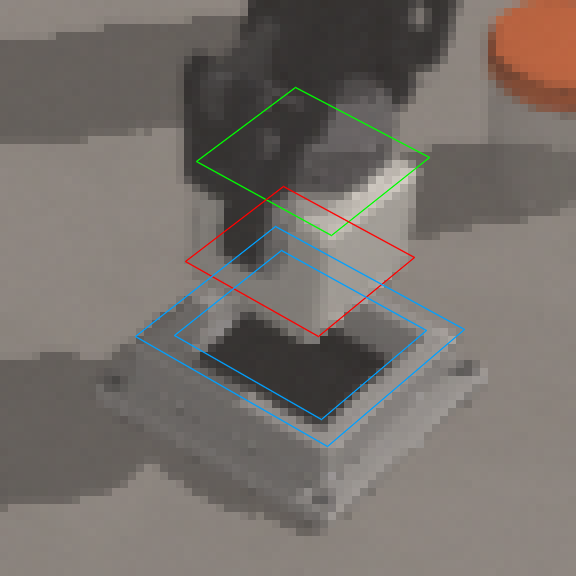

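The pot is above the block and the pocket is visible, with the model pose about 5.7 mm low in x. I'll correct that and go down in stages.

Emit:
apply_moves(
  increments=[0,0,0,0,0.6,0.5,0.4,0,0,0,0,0,1.0,0.4,0,0,0,0,0,1.0,0.4,0,0,0,0,0,0,0.4,0,0,0,0,0,0,0.4],
)

```text
t: 6.8
tool_pos: [538.0, -245.1, 65.3]
orientation: [2.212, 2.231, -0.0]
wrist_force: [-0.4, -0.4, -2.2]
opening: 0.673
gripper_force: 43.3
```

```bash
python3 plan.py 537.5 -244.5 43 0.5 1
```

```text
t 6.8 pos [ 538.  -245.1   65.3] yaw 0.5 q [-0.12  0.47  0.58  1.77 -0.3   1.    0.59] F [-0.35 -0.41 -2.19] T [0.019 0.029 0.01 ] open 0.673 43.3
rotvec/row [-0.  0.  0.] dist/row 22.3
[ 0.06 -0.05  2.23]
```

Emit:
apply_moves(
  increments=[0,0,0,0,0,0.5,0.4,0,0,0,0,0,0.5,0.4,0,0,0,0,0,0.3,0.4,0,0,0,0,0,0.3,0.4,0,0,0,0,0,0,0.4],
)

```text
t: 7.42
tool_pos: [537.9, -244.9, 49.0]
orientation: [-2.211, -2.231, 0.0]
wrist_force: [0.0, 0.5, -1.5]
opening: 0.672
gripper_force: 43.3
```

Emit:
apply_moves(
  increments=[0,0,0,0,0,0.3,0.4,0,0,0,0,0,0.2,0.4,0,0,0,0,0,0.1,0.4,0,0,0,0,0,0,0.4],
)

```text
t: 7.92
tool_pos: [538.0, -244.9, 43.2]
orientation: [-2.211, -2.231, -0.0]
wrist_force: [-0.5, 0.1, -3.4]
opening: 0.673
gripper_force: 43.3
```

Emit:
apply_moves(
  increments=[0,0,0,0,0,0.1,0.4,0,0,0,0,0,0.1,0.4,0,0,0,0,0,0,0.4],
)

```text
t: 8.3
tool_pos: [538.1, -245.0, 42.7]
orientation: [-2.211, -2.231, -0.001]
wrist_force: [-6.7, 3.1, 14.0]
opening: 0.674
gripper_force: 45.2
```

Contact is felt at the expected height, so I'll release and rise.

Emit:
apply_moves(
  increments=[0,0,0,0,0,-0.05,1,0,0,0,0,0,0,1,0,0,0,0,0,0,1,0,0,0,0,0,-1.5,1,0,0,0,0,0,-3,1,0,0,0,0,0,-3,1,0,0,0,0,0,-3,1,0,0,0,0,0,0,1],
)

```text
t: 9.3
tool_pos: [539.4, -245.8, 150.1]
orientation: [2.209, 2.228, 0.004]
wrist_force: [-0.5, 0.0, -0.4]
opening: 1.001
gripper_force: 0.0
```

```bash
python3 plan.py 538 -245 150 85 7;  python3 - <<'E'
from h import *
from bench import robot
s=robot.snapshot("scene");np.savez("scene.npz",**s)
x,y=538,-245
p=(x,y,0.01)
c=proj("scene",[x,y,55]);a=overlay("scene",c,36,8,[(sq(*p,29,62),(0,255,0)),(circ(x,y,27,90),(0,0,255)),(sq(*p,42.5,26),(255,160,0))])
cv2.imwrite("pics/f1.png",a)
E
```

```text
t 9.3 pos [ 539.4 -245.8  150.1] yaw 0.5 q [-0.15  0.37  0.62  1.7  -0.23  1.15  0.54] F [-0.51  0.02 -0.37] T [ 0.046 -0.005 -0.023] open 1.001 0.0
rotvec/row [ 0.0004  0.0007 -0.2107] dist/row 0.2
[ 0.01 -0.02  0.  ]
[ 0.02 -0.01  0.  ]
[ 0.02 -0.01  0.  ]
[ 0.02 -0.    0.  ]
[0.02 0.   0.  ]
[0.02 0.   0.  ]
[0.02 0.01 0.  ]
```

View pics/f1.png

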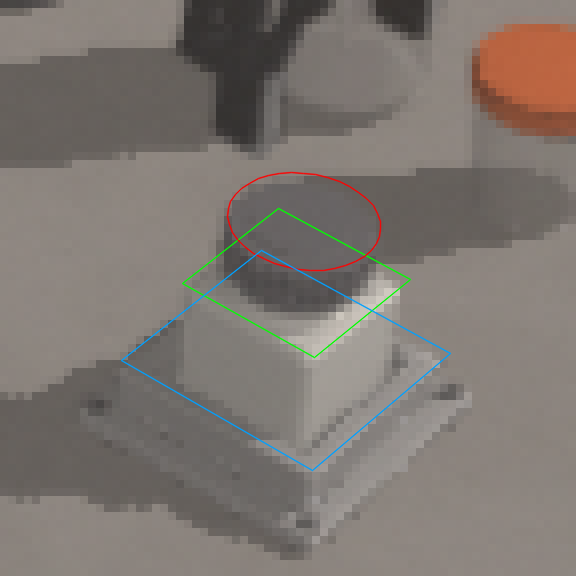

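The pot stands in the pocket, lid ellipse at about (303,222), matching the model. Next I wind the wrist back counter-clockwise (−0.9 rad) and descend over the lid.

Emit:
apply_moves(
  increments=[0,0,-0.18,0,0,0,1,0,0,-0.18,0,0,0,1,0,0,-0.18,0,0,0,1,0,0,-0.18,0,0,1.5,1,0,0,-0.18,0,0,1.5,1,0,0,0,0,0,0,1],
)

```text
t: 10.1
tool_pos: [536.8, -244.6, 115.3]
orientation: [-1.022, -2.967, -0.0]
wrist_force: [-0.5, 0.9, 0.4]
opening: 0.995
gripper_force: 0.0
```

```bash
python3 plan.py 538 -245 84 52 2
```

```text
t 10.1 pos [ 536.8 -244.6  115.3] yaw 52.01 q [-0.02  0.38  0.45  1.72 -0.19  1.08  1.4 ] F [-0.53  0.92  0.35] T [-0.012 -0.016  0.025] open 0.995 0.0
rotvec/row [-0.0005 -0.0015  0.0001] dist/row 15.6
[-0.06  0.02  1.56]
[-0.06  0.02  1.56]
```

Emit:
apply_moves(
  increments=[0,0,0,-0.05,0.05,1.5,1,0,0,0,-0.05,0,1.6,1,0,0,0,0,0,0,1,0,0,0,0,0,0,0.4,0,0,0,0,0,0,0.4,0,0,0,0,0,0,0.4,0,0,0,0,0,0,0.4,0,0,0,0,0,0,0.4],
  force=40,
)

```text
t: 11.1
tool_pos: [539.5, -245.4, 86.6]
orientation: [1.021, 2.97, 0.0]
wrist_force: [-1.3, 0.5, 6.1]
opening: 0.597
gripper_force: 41.0
```

```bash
python3 plan.py 538 -245 84 52 1
```

```text
t 11.1 pos [ 539.5 -245.4   86.6] yaw 52.07 q [-0.01  0.42  0.44  1.74 -0.21  1.03  1.42] F [-1.26  0.49  6.1 ] T [0.17  0.401 0.058] open 0.597 41.0
rotvec/row [0.0006 0.001  0.0012] dist/row 3.0
[ 0.14 -0.06  0.26]
```

Emit:
apply_moves(
  increments=[0,0,0.1,0,0,-0.05,0.4,0,0,0.16,0,0,0.02,0.4,0,0,0.16,0,0,0.02,0.4,0,0,0.16,0,0,0.02,0.4,0,0,0.16,0,0,0.02,0.4,0,0,0.16,0,0,0.02,0.4,0,0,0.12,0,0,0.02,0.4,0,0,0,0,0,0,0.4],
)

```text
t: 12.1
tool_pos: [538.4, -245.8, 85.5]
orientation: [-2.344, -2.092, 0.002]
wrist_force: [-5.0, -1.4, 6.7]
opening: 0.598
gripper_force: 42.1
```

```bash
python3 plan.py 538 -245 84 52 1
```

```text
t 12.1 pos [ 538.4 -245.8   85.5] yaw -6.5 q [-0.17  0.46  0.65  1.75 -0.31  1.04  0.48] F [-4.97 -1.44  6.68] T [-0.117  1.096  0.047] open 0.598 42.1
rotvec/row [-0.0011  0.     -1.0211] dist/row 1.7
[0.08 0.04 0.15]
```

Emit:
apply_moves(
  increments=[0,0,0.07,0,-0.1,-0.05,0.4,0,0,0.07,0,0,0.0,0.4,0,0,0.06,0,0,0,0.4,0,0,0,0,0,0,0.4],
)

```text
t: 12.6
tool_pos: [537.6, -245.3, 85.5]
orientation: [-2.538, -1.85, 0.001]
wrist_force: [-3.0, -1.1, 1.2]
opening: 0.597
gripper_force: 41.9
```

```bash
python3 plan.py 538 -245 84 52 1
```

```text
t 12.6 pos [ 537.6 -245.3   85.5] yaw -17.82 q [-0.2   0.47  0.69  1.76 -0.34  1.04  0.3 ] F [-2.96 -1.06  1.23] T [-0.095  0.712  0.069] open 0.597 41.9
rotvec/row [-1.0000e-03 -2.0000e-04 -1.2185e+00] dist/row 1.6
[-0.02  0.05  0.15]
```

Emit:
apply_moves(
  increments=[0,0,0.07,0,-0.05,0,0.4,0,0,0.07,0,0,0.02,0.4,0,0,0.06,0,0,0,0.4,0,0,0,0,0,0,0.4],
)

```text
t: 13.1
tool_pos: [537.3, -245.0, 85.3]
orientation: [-2.709, -1.59, 0.001]
wrist_force: [-2.6, -1.7, 0.2]
opening: 0.595
gripper_force: 41.9
```

```bash
python3 plan.py 538 -245 84 52 1
```

```text
t 13.1 pos [ 537.3 -245.    85.3] yaw -29.19 q [-0.23  0.48  0.73  1.76 -0.36  1.04  0.12] F [-2.6  -1.7   0.22] T [-0.053  0.6    0.012] open 0.595 41.9
rotvec/row [-6.0000e-04 -1.0000e-04 -1.4171e+00] dist/row 1.5
[-0.06  0.04  0.13]
```

Emit:
apply_moves(
  increments=[0,0,0.07,0,-0.05,0.02,0.4,0,0,0.07,0,0,0.02,0.4,0,0,0.06,0,0,0,0.4,0,0,0,0,0,0,0.4],
)

```text
t: 13.6
tool_pos: [537.1, -244.8, 85.0]
orientation: [2.854, 1.312, -0.0]
wrist_force: [-2.8, -0.3, 2.6]
opening: 0.6
gripper_force: 41.9
```

```bash
python3 plan.py 538 -245 84 52 1
```

```text
t 13.6 pos [ 537.1 -244.8   85. ] yaw -40.62 q [-0.26  0.49  0.77  1.76 -0.39  1.05 -0.06] F [-2.78 -0.25  2.63] T [-0.061  0.72   0.059] open 0.6 41.9
rotvec/row [-1.0000e-04  1.0000e-04 -1.6164e+00] dist/row 1.4
[-0.08  0.04  0.1 ]
```

Emit:
apply_moves(
  increments=[0,0,0.07,0,-0.05,0,0.4,0,0,0.07,0,0,0.02,0.4,0,0,0.06,0,0,0,0.4,0,0,0,0,0,0,0.4],
)

```text
t: 14.1
tool_pos: [536.7, -244.3, 84.8]
orientation: [-2.971, -1.022, 0.0]
wrist_force: [-4.4, 0.9, 3.1]
opening: 0.593
gripper_force: 42.1
```

```bash
python3 plan.py 538 -245 84 52 1
```

```text
t 14.1 pos [ 536.7 -244.3   84.8] yaw -52.04 q [-0.29  0.5   0.82  1.77 -0.42  1.05 -0.23] F [-4.45  0.87  3.15] T [0.16  0.893 0.146] open 0.593 42.1
rotvec/row [-4.0000e-04 -1.0000e-04 -1.8158e+00] dist/row 1.7
[-0.15  0.03  0.08]
```

Torque is rising, so smaller steps from here.

Emit:
apply_moves(
  increments=[0,0,0.03,0,0,0,0.4,0,0,0.03,0,0,0,0.4,0,0,0,0,0,0,0.4],
)

```text
t: 14.48
tool_pos: [536.7, -244.2, 84.8]
orientation: [-3.001, -0.928, 0.0]
wrist_force: [-4.5, 1.0, 5.2]
opening: 0.597
gripper_force: 42.3
```

```bash
python3 plan.py 538 -245 84 52 1
```

```text
t 14.47 pos [ 536.7 -244.2   84.8] yaw -55.63 q [-0.3   0.51  0.83  1.77 -0.43  1.06 -0.29] F [-4.46  1.02  5.15] T [0.391 1.13  0.243] open 0.597 42.3
rotvec/row [-3.0000e-04 -3.0000e-04 -1.8784e+00] dist/row 1.7
[-0.15  0.02  0.08]
```

Emit:
apply_moves(
  increments=[0,0,0.03,0,0,0,0.4,0,0,0.03,0,0,0,0.4,0,0,0,0,0,0,0.4,0,0,0,0,0,0,0.4],
)

```text
t: 14.98
tool_pos: [536.7, -244.0, 84.8]
orientation: [-3.027, -0.839, 0.0]
wrist_force: [-5.3, 1.8, 6.1]
opening: 0.596
gripper_force: 42.4
```

```bash
python3 plan.py 538 -245 84 52 1
```

```text
t 14.97 pos [ 536.7 -244.    84.8] yaw -59.02 q [-0.31  0.51  0.84  1.77 -0.44  1.06 -0.34] F [-5.32  1.77  6.05] T [0.518 1.253 0.42 ] open 0.596 42.4
rotvec/row [-5.0000e-04 -6.0000e-04 -1.9377e+00] dist/row 1.8
[-0.16  0.    0.08]
```

Snug at 0.42 N m, so the seal is wound about 0.2. I'll let go to relax the preload, then regrasp the lid.

Emit:
apply_moves(
  increments=[0,0,0,0,0,0,1,0,0,0,0,0,0,1,0,0,0,0,0,0,1,0,0,0,0,0,0,1],
)

```text
t: 15.48
tool_pos: [536.9, -244.4, 84.8]
orientation: [3.028, 0.838, 0.0]
wrist_force: [-1.0, -0.2, -0.0]
opening: 0.997
gripper_force: 0.0
```

```bash
python3 plan.py 536.7 -244 84 -59 1
```

```text
t 15.47 pos [ 536.9 -244.4   84.8] yaw -59.07 q [-0.31  0.51  0.84  1.77 -0.44  1.06 -0.34] F [-1.   -0.19 -0.05] T [ 0.004 -0.002 -0.023] open 0.997 0.0
rotvec/row [ 0.0001 -0.0002 -0.0013] dist/row 0.9
[ 0.   -0.04  0.08]
```

Emit:
apply_moves(
  increments=[0,0,0,0,0,0,0.4,0,0,0,0,0,0,0.4,0,0,0,0,0,0,0.4,0,0,0,0,0,0,0.4,0,0,0,0,0,-0.3,0.4,0,0,0,0,0,-0.5,0.4,0,0,0,0,0,0,0.4],
  force=50,
)

```text
t: 16.35
tool_pos: [537.0, -244.4, 93.1]
orientation: [3.028, 0.838, 0.001]
wrist_force: [-0.1, 0.2, -2.6]
opening: 0.595
gripper_force: 52.2
```

```bash
python3 plan.py 537 -244.4 150 -30 5
```

```text
t 16.35 pos [ 537.  -244.4   93.1] yaw -59.07 q [-0.32  0.5   0.85  1.76 -0.43  1.07 -0.35] F [-0.07  0.18 -2.55] T [-0.006 -0.021 -0.016] open 0.595 52.2
rotvec/row [ 1.000e-04 -1.000e-04 -1.015e-01] dist/row 11.4
[ 0.    0.   -1.14]
[ 0.    0.   -1.14]
[ 0.    0.   -1.14]
[ 0.    0.   -1.14]
[ 0.    0.   -1.14]
```

Emit:
apply_moves(
  increments=[0,0,0,0,0,-0.8,0.4,0,0,0,0,0,-1.2,0.4,0,0,0,0,0,-1.2,0.4,0,0,0,0,0,-1.2,0.4,0,0,0,0,0,-0.4,0.4,0,0,0,0,0,0,0.4],
)

```text
t: 17.1
tool_pos: [536.9, -244.3, 141.0]
orientation: [-3.028, -0.838, -0.001]
wrist_force: [-0.1, -0.2, -1.7]
opening: 0.593
gripper_force: 52.5
```

```bash
python3 plan.py 543.3 159.5 140 -10 16
```

```text
t 17.1 pos [ 536.9 -244.3  141. ] yaw -59.06 q [-0.35  0.45  0.89  1.72 -0.38  1.16 -0.38] F [-0.08 -0.21 -1.65] T [-0.02  -0.03  -0.027] open 0.593 52.5
rotvec/row [ 0.     -0.     -0.0535] dist/row 25.2
[ 1.44 -2.07  0.01]
[ 1.55 -1.99  0.01]
[ 1.66 -1.9   0.01]
[ 1.76 -1.81  0.01]
[ 1.85 -1.72  0.01]
[ 1.94 -1.61  0.01]
[ 2.02 -1.51  0.01]
[ 2.1  -1.4   0.01]
[ 2.17 -1.28  0.01]
[ 2.24 -1.17  0.01]
[ 2.3  -1.04  0.01]
[ 2.35 -0.92  0.01]
[ 2.4  -0.79  0.01]
[ 2.44 -0.66  0.01]
[ 2.47 -0.53  0.01]
[ 2.49 -0.4   0.01]
```

Emit:
apply_moves(
  increments=[0,0,-0.05,1.45,-2.1,0,0.4,0,0,-0.05,1.55,-2.0,0,0.4,0,0,-0.05,1.65,-1.9,0,0.4,0,0,-0.05,1.75,-1.8,0,0.4,0,0,-0.05,1.85,-1.7,0,0.4,0,0,-0.05,1.95,-1.6,0,0.4,0,0,-0.05,2.0,-1.5,0,0.4,0,0,-0.05,2.1,-1.4,0,0.4],
)

```text
t: 18.1
tool_pos: [553.3, -41.8, 140.7]
orientation: [-2.799, -1.427, 0.0]
wrist_force: [0.5, -0.2, -2.7]
opening: 0.59
gripper_force: 52.6
```

```bash
python3 plan.py 543.3 159.5 140 -10 8
```

```text
t 18.1 pos [553.3 -41.8 140.7] yaw -35.98 q [-0.67  0.32  0.79  1.81 -0.25  1.11 -0.42] F [ 0.45 -0.21 -2.75] T [ 0.055  0.035 -0.045] open 0.59 52.6
rotvec/row [-0.     -0.     -0.0567] dist/row 25.2
[ 2.05 -1.47  0.01]
[ 2.13 -1.35  0.01]
[ 2.2  -1.23  0.01]
[ 2.27 -1.1   0.01]
[ 2.33 -0.97  0.01]
[ 2.38 -0.83  0.01]
[ 2.42 -0.7   0.01]
[ 2.46 -0.56  0.01]
```

Emit:
apply_moves(
  increments=[0,0,-0.055,2.05,-1.5,0,0.4,0,0,-0.055,2.1,-1.4,0,0.4,0,0,-0.055,2.2,-1.25,0,0.4,0,0,-0.055,2.25,-1.1,0,0.4,0,0,-0.055,2.3,-1.0,0,0.4,0,0,-0.055,2.35,-0.85,0,0.4,0,0,-0.055,2.4,-0.7,0,0.4,0,0,0,0.5,0,0,0.4],
)

```text
t: 19.1
tool_pos: [555.0, 140.2, 140.6]
orientation: [-2.473, -1.937, -0.0]
wrist_force: [0.3, -0.2, -1.4]
opening: 0.589
gripper_force: 52.6
```

```bash
python3 plan.py 543.3 159.5 95 -10 4
```

```text
t 19.1 pos [555.  140.2 140.6] yaw -13.85 q [-0.86  0.34  0.64  1.76 -0.22  1.12 -0.39] F [ 0.3  -0.17 -1.35] T [ 0.034 -0.019  0.024] open 0.589 52.6
rotvec/row [-0.0001 -0.0001 -0.0168] dist/row 12.7
[ 0.4  -0.39  1.14]
[ 0.41 -0.39  1.14]
[ 0.42 -0.38  1.14]
[ 0.42 -0.37  1.14]
```

Emit:
apply_moves(
  increments=[0,0,0,0.8,-0.8,0,0.4,0,0,0,0.8,-0.8,0,0.4,0,0,0,0,0,1.0,0.4,0,0,0,0,0,1.2,0.4,0,0,0,0,0,1.2,0.4,0,0,0,0,0,1.0,0.4,0,0,0,0,0,0,0.4],
)

```text
t: 19.98
tool_pos: [543.1, 156.5, 95.8]
orientation: [-2.477, -1.932, 0.003]
wrist_force: [0.4, 0.0, -1.2]
opening: 0.593
gripper_force: 52.6
```

```bash
python3 plan.py 543.3 159.5 84 -14 1
python3 - <<'E'
from h import *
from bench import robot
s=robot.snapshot("scene");np.savez("scene.npz",**s)
x,y,z=robot.get_obs()["tool_pos"];z-=76.8
p=(x,y,np.radians(45));m=(543.3,159.5,np.radians(10.3))
c=proj("scene",[x,y,45]);a=overlay("scene",c,40,7,[(circ(x,y,29,z+8),(0,0,255)),(circ(x,y,27,z+80),(0,255,0)),(sq(*m,38,7),(255,160,0))])
cv2.imwrite("pics/g1.png",a)
E
```

```text
t 19.98 pos [543.1 156.5  95.8] yaw -14.12 q [-0.87  0.38  0.61  1.81 -0.25  1.03 -0.41] F [ 0.44  0.05 -1.19] T [-0.047  0.03   0.009] open 0.593 52.6
rotvec/row [-0.0011  0.0012 -0.002 ] dist/row 12.1
[ 0.29 -0.05  1.18]
```

View pics/g1.png

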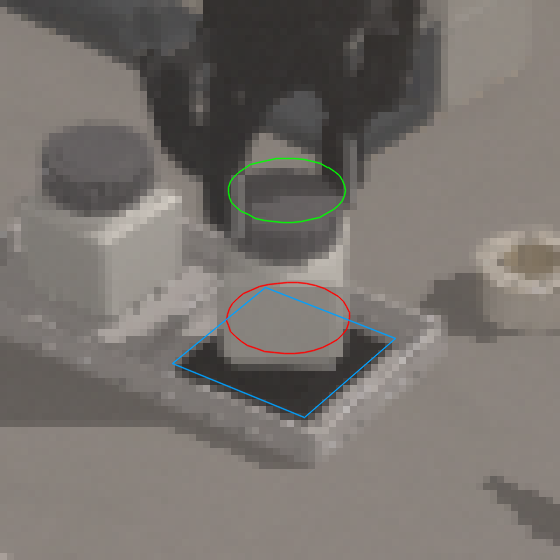

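The pot is upright over the mat: foot centre at about (285,335), mat outline (175–395, 290–415). I'll lower it onto the mat.

Emit:
apply_moves(
  increments=[0,0,0,0.25,0,0.5,0.4,0,0,0,0,0,0.4,0.4,0,0,0,0,0,0.2,0.4,0,0,0,0,0,0.15,0.4,0,0,0,0,0,0,0.4],
)

```text
t: 20.65
tool_pos: [544.2, 159.5, 84.5]
orientation: [-2.477, -1.932, -0.0]
wrist_force: [-0.4, 0.2, -1.1]
opening: 0.591
gripper_force: 52.7
```

Emit:
apply_moves(
  increments=[0,0,0,0,0,0.1,0.4,0,0,0,0,0,0.1,0.4,0,0,0,0,0,0,0.4],
)

```text
t: 21.02
tool_pos: [544.5, 159.8, 83.8]
orientation: [-2.476, -1.932, -0.002]
wrist_force: [-8.3, -1.0, 15.2]
opening: 0.592
gripper_force: 54.4
```

Seated on the mat (15 N at the expected height). Releasing and withdrawing upward.

Emit:
apply_moves(
  increments=[0,0,0,0,0,-0.1,0.4,0,0,0,0,0,0,1,0,0,0,0,0,0,1,0,0,0,0,0,0,1,0,0,0,0,0,-2,1,0,0,0,0,0,-3,1,0,0,0,0,0,-5,1,0,0,0,0,0,-2,1],
)

```text
t: 22.02
tool_pos: [545.3, 159.4, 206.1]
orientation: [2.477, 1.931, 0.006]
wrist_force: [0.1, -0.1, -0.1]
opening: 1.003
gripper_force: 0.0
```

Emit:
apply_moves(
  increments=[0,0,0,0,0,0,1,0,0,0,0,0,0,1],
)

```text
t: 22.28
tool_pos: [543.7, 159.3, 202.2]
orientation: [-2.477, -1.932, 0.002]
wrist_force: [0.2, 0.7, -0.1]
opening: 0.999
gripper_force: 0.0
```

Run:
```python
from h import *
from bench import robot
s=robot.snapshot("scene");np.savez("scene.npz",**s);print(robot.get_obs()["tool_pos"],robot.get_obs()["t"])
x,y=544.2,159.5;m=(543.3,159.5,np.radians(10.3))
c=proj("scene",[x,y,45]);a=overlay("scene",c,40,7,[(circ(x,y,27,87.5),(0,255,0)),(sq(*m,38,7),(255,160,0))])
cv2.imwrite("pics/h1.png",a)
```

```text
[543.60753597 159.2751604  202.04495682] 22.325
```

View pics/h1.png

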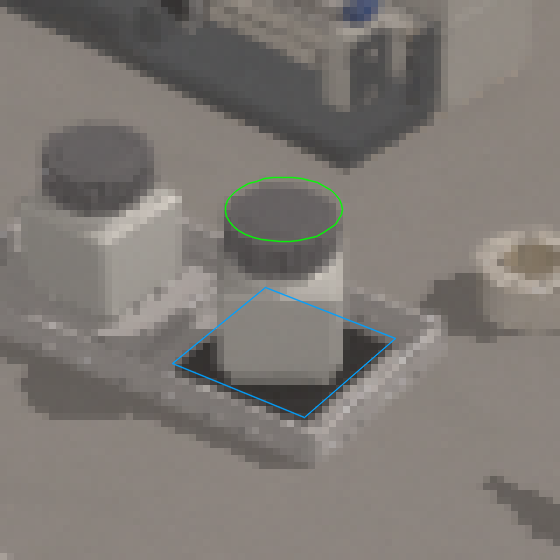

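The pot stands upright on the mat, released, with its lid at about (284,210) as predicted. Handing in.

```bash
python3 -c "
from bench import robot;print(robot.hand_in())"
```

```text
the job is handed in; nothing more can be done
None
```

The pot was seated in the block, its lid screwed down to about 0.4 N m (snug) and the closed pot left standing upright and released near the centre of the bay mat; I handed the job in at about 22 s and no verdict was returned.

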